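# Build and clamp a column of fastener cases for banding

### The arm

A 6-joint arm with a two-finger parallel gripper is mounted at the origin on the work surface. World frame = base frame: x ahead of the robot, y to its left, z up, the work surface at z = 0. Lengths are in mm, angles in rad, forces in N, time in s.
With the tool pointing down it reaches from about 275 to 1000 mm from the base axis. Payload 8.4 kg.
Tool frame: the origin (TCP) lies between the finger pads; the fingertips stand 22 mm ahead of it and the grasp point (between the pads) lies 3 mm ahead of it (r.nose_length is the z of the fingertips in the tool frame, in mm); z points along the fingers, y is the line along which they close (so a half turn about z gives the same grasp; the last joint's range is limited). The gripper opens to 85 mm and grips with 20 to 120 N. Pads are 22 mm wide; open, the fingers measure 114 mm over their backs; the gripper's body (76 mm by 85 mm) begins 54 mm behind the grasp point. The pads swing forward as they close: fully open they stand 13 mm farther back than shut.
Start: joints at [-1.113, 0.353, 1.633, -0, 1.155, -0.002], TCP at [277.355, -560.092, 253.281] pointing down, gripper open.
Joint ranges: [-2.63, 2.63], [-0.92, 2.1], [0.06, 2.66], [-1.3, 4.44], [0, 2.69], [-3.02, 3.02]. Speed limits (rad/s): [2.22, 2.22, 2.79, 3.14, 3.14, 3.14].

### API

Orientations are given as [roll, pitch, yaw] about the fixed x, y, z axes, in that order (R = Rz(yaw) Ry(pitch) Rx(roll)).
In Python, from rig import r gives the robot as it stands.
- The arm moves only by the shell command python3 steer.py 'ROWS' [FORCE]. ROWS is 1 to 5 rows, parted by semicolons, with the numbers parted by commas; each row has 7 numbers: a rotation vector rx, ry, rz in rad, then dx, dy, dz in m, then the opening from 0.0 (shut) to 1.0 (fully open); each row shifts and turns the commanded pose from where the row before left it, along the tool's axes as they then stand; what a row does not reach is not made up. A row lasts 1/12 s, in which the tool goes at most 41.7 mm and 0.125 rad, less where a joint would pass 70% of its speed; a pose out of reach is approached as far as the arm can. The fingers move at their own pace and stop on an object; FORCE is the grip in N (left out, the last holds). Time passes only in rows, so rows that do not move let the fingers close. It prints the time, the measured TCP pose, the force, the opening and the grip force at its end. Input that does not fit is refused with a message, and nothing moves.
- r.sense(): the state, without advancing time (a new reading comes with each control period).
- r.grab_frame(name): name is "scene" or "top" or "wrist"; returns the picture (384x512x3 uint8, red, green, blue); there is no depth.
- r.camera_params(name): a dict with "fx", "fy", "cx", "cy" (pixels), "rvec" (rotation vector, rad) and "tvec" (3), from world to camera coordinates, as OpenCV has them. Camera axes: x right, y down, z forward; pixel columns grow to the right and rows downward; lengths in mm; the calibration is good to about 2 mm. A picture is of the moment at which its call begins: read the wrist's pose just before it. camera_params takes no time and is no camera call; for the wrist camera it gives the pose at the moment of the call.
- r.sign_off(): hands the job in; it is judged then, once.
The state is a dict: "clock": time; "qpos": joint angles; "qvel": joint speeds; "joint_efforts": joint torques, N m; "eef_pos": TCP position; "tcp_rot": TCP orientation; "contact_force": force on the tool from outside, world axes, zero at the start; "wrist_torque": the same for the moment, N m; "opening": opening from 0.0 (shut) to 1.0 (fully open); "grasp_force": force on a finger pad.
Only numpy, scipy, OpenCV 4.12 (cv2) and the standard library are available. Lean on these libraries where they do the work, as an engineer would, in place of code of your own. Each camera call takes 0.05 s, during which the arm holds its last target. There are 200 camera calls.

### The job

On the green bundling clamp stands a grey fastener case. Set the green case down squarely on top of it and then the yellow case squarely on the green one, lowering them gently rather than dropping them; then press the clamp's red lever bar down past its first two notches to the third (the red stud), so that the jaw squeezes the column, and do not push it on to its end stop. The lever springs back if released: finish while still holding it down at the third notch so that I can put the band round, and leave the glue bottle, tape measure and screwdriver alone.

Things in the scene. Friction and masses are not known exactly. Their poses are not given: they have to be found in the camera images.
- clamp: fixed bundling clamp; plywood bed 180 (x) x 300 (y) mm, 15 mm thick, from y = -85 to +215. Origin on the table under the column's place, x away from the robot at yaw 0 (yaw within 0.25 rad). Fence at the -y side, jaw and lever at the +y side. Green pivot post of the lever: 50 x 64 mm, 150 mm high, at x = +60, y = +165 mm
- fence (a point): top middle of the inner face of the upright aluminium fence, 70 mm wide (x), 110 mm above the table, 58 mm from the clamp's origin towards -y; axes as the clamp's
- lever: lever with a red bar at its end. Origin on its pivot: x = +60, y = +165, z = +130 mm in the clamp's frame, axis along the clamp's y. The red bar's centre is 150 mm from it on the -x side, at (0.4 - lever_angle) rad above level: so 188 mm above the table at rest, 100 mm at the third notch, 72 mm at the stop
- third_stud (a point): red stud that marks the third notch, on the +y side of the lever, 85 mm from the pivot. Studs in order, top to bottom: dark (rest), white, white, red (third), black (stop). A small steel pin on the lever points to them
- lever_angle (a joint): lever angle in rad: 0 = at rest, up; grows as the bar is pressed down. Notches (slight clicks that do not latch) at 0.2, 0.4, 0.6; hard stop at 0.8. Springs back to 0 when released. Force at the bar: about 4 N near rest, 7 to 12 N at the third notch with the column squeezed
- red_bar (a point): centre of the lever's red bar, pressed from above: round, 24 mm in diameter, 90 mm long along the clamp's y; it moves with the lever
- jaw: rubber-faced jaw, 55 x 112 mm; origin in the centre of the face that meets the column, 74 mm from the clamp's origin towards +y at rest. The lever drives it towards the fence, 60 mm per rad; the spring behind it (800 N/m) gives once it meets the cases, about the second notch or just after. It may slide them a few mm to the fence
- case_grey: closed grey plastic fastener case, 60 (its x) x 100 (its y) x 40 mm high (z), about 0.25 kg (0.18 to 0.35); origin at the centre of its underside; plain flat top and bottom. Stands on the clamp's bed, 6 to 10 mm from the fence, long side along the clamp's y; the foot of the column
- case_green: closed green plastic fastener case, 60 (its x) x 100 (its y) x 40 mm high (z), about 0.25 kg (0.18 to 0.35); origin at the centre of its underside; plain flat top and bottom. Lies on the table at the robot's right; the second of the column. Which of the two places it has varies
- case_yellow: closed yellow plastic fastener case, 60 (its x) x 100 (its y) x 40 mm high (z), about 0.25 kg (0.18 to 0.35); origin at the centre of its underside; plain flat top and bottom. Lies on the table at the robot's right; the top of the column
- glue: white glue bottle with orange cap, 56 mm in diameter, 150 mm high, standing; origin under its centre; leave alone
- tape: blue and black tape measure, 65 x 35 x 60 mm high, standing; origin under its centre; leave alone
- driver: screwdriver lying on the table, about 200 mm long along its x; leave alone

How it is judged (in metres and radians):
On the way, in this order (a step that is already met when the one before it is completed fails the run):
1. the green case stands squarely on the grey one and is let go (z of case_green in the frame of case_grey between 0.037 and 0.043 m and horizontal distance between case_green and case_grey below 0.01 m and angle between the y axis of case_green and the y axis of case_grey, either way round below 0.12 rad and angle between case_green's own z axis and vertical below 0.06 rad and contact force between case_green and the fingers below 0.2 N and linear speed of case_green below 0.02 m/s), for 0.2 s.
2. the yellow case stands squarely on the green one and is let go (z of case_yellow in the frame of case_green between 0.037 and 0.043 m and horizontal distance between case_yellow and case_green below 0.01 m and angle between the y axis of case_yellow and the y axis of case_green, either way round below 0.12 rad and angle between each of case_yellow, case_green's own z axis and vertical below 0.06 rad and contact force between case_yellow and the fingers below 0.2 N and linear speed of case_yellow below 0.02 m/s and z of case_green in the frame of case_grey between 0.037 and 0.043 m and horizontal distance between case_green and case_grey below 0.01 m and angle between the y axis of case_green and the y axis of case_grey, either way round below 0.12 rad), for 0.2 s.
3. the lever is held at the third notch and the jaw squeezes the column (value of joint lever_angle between 0.52 and 0.7 rad and (contact force between jaw and case_grey above 1 N or contact force between jaw and case_green above 1 N or contact force between jaw and case_yellow above 1 N)), for 0.5 s.
At the end, for the whole second after the job is handed in: Grey case at its place on the bed (20 mm), green on it, yellow on green, each within 10 mm and 0.12 rad of the one below, upright, not touched by the fingers; robot presses the red bar (over 1.5 N), lever still at 0.52 to 0.70 rad, jaw pressing the column (over 1 N) (all of step 3 and z of case_green in the frame of case_grey between 0.037 and 0.043 m and horizontal distance between case_green and case_grey below 0.01 m and angle between the y axis of case_green and the y axis of case_grey, either way round below 0.12 rad and angle between each of case_green, case_yellow, case_grey's own z axis and vertical below 0.06 rad and z of case_yellow in the frame of case_green between 0.037 and 0.043 m and horizontal distance between case_yellow and case_green below 0.01 m and angle between the y axis of case_yellow and the y axis of case_green, either way round below 0.12 rad and contact force between each of case_grey, case_green, case_yellow and the fingers below 0.2 N and horizontal distance between case_grey and clamp below 0.02 m and z of case_grey in the frame of clamp between 0.012 and 0.018 m and velocity of joint lever_angle between -0.1 and 0.1 rad/s and contact force between any of the fingers, the arm and lever above 1.5 N); the arm keeps its last pose, push and grip.
It fails at once if the lever is driven on to its end stop (value of joint lever_angle above 0.76 rad).
It fails at once if a case is dropped (falls free faster than 0.6 m/s) ((linear speed of case_green above 0.6 m/s and contact force between case_green and the fingers below 0.1 N) or (linear speed of case_yellow above 0.6 m/s and contact force between case_yellow and the fingers below 0.1 N)).
It fails at once if the glue bottle, tape measure or screwdriver is disturbed (moved over 25 mm) (distance of any of glue, tape, driver from where it was at the start of the episode above 0.025 m).
It also fails if it takes over 61 s, if anything falls off the work surface, if the arm or the gripper's body presses on something with over 40 N, if the wrist force passes 120 N, or if a joint passes its speed limit or range.

## Working session

There is one attempt and no reset: what is moved stays moved. The work goes in short steps, Python scripts to look and compute and a shell command to move; the robot and the scene stay as the last step left them, time stands still between calls to the robot, and variables do not carry over. Pictures are saved under pics/ and viewed, at most 10 in all, crops included, and the job is handed in when it is done.

```bash
ls; mkdir -p pics; python3 - <<'E'
from rig import r
import cv2
for n in("scene","top","wrist"):
    p=r.camera_params(n); print(n,p); cv2.imwrite(f"pics/{n}0.png",r.grab_frame(n)[:,:,::-1])
print(r.sense())
E
```

```text
pics
rig.py
steer.py
scene {'fx': 439.78977010378844, 'fy': 439.78977010378844, 'cx': 257.9957473731201, 'cy': 189.7840065148105, 'rvec': array([ 2.09204137,  0.99215011, -0.44896653]), 'tvec': array([-403.83929321, -166.43476206, 1569.03605631])}
top {'fx': 474.1034714071354, 'fy': 474.1034714071354, 'cx': 251.42632154785517, 'cy': 186.69127353149864, 'rvec': array([ 2.09183616, -2.14180406,  0.21426425]), 'tvec': array([  82.09540911,  605.25417053, 1299.99181824])}
wrist {'fx': 277.7762890632549, 'fy': 277.7762890632549, 'cx': 258.56849829976557, 'cy': 188.16338724840338, 'rvec': array([-2.45787644,  1.52785215,  0.21680391]), 'tvec': array([-625.16306118,  -34.99752743,  378.83804268])}
{'clock': 0.15, 'qpos': array([-1.11337330e+00,  3.53530034e-01,  1.63396025e+00, -5.30039275e-06,
        1.15519888e+00, -2.37732308e-03]), 'qvel': array([ 0.00109573, -0.0019049 , -0.00328137, -0.00091271, -0.00047829,
       -0.00195991]), 'joint_efforts': array([ 6.35155520e-04, -6.05636358e+01, -3.42337525e+01, -9.36351540e-06,
        6.17098674e-03, -1.38040789e-05]), 'eef_pos': array([ 277.21667738, -559.77709164,  252.70984008]), 'tcp_rot': array([-3.14049613e+00,  2.24007765e-06,  4.59802494e-01]), 'contact_force': array([-0.75498029,  0.16985665,  1.11127538]), 'wrist_torque': array([ 0.00350294,  0.07826264, -0.00737565]), 'grasp_force': 0.0, 'opening': 0.9980312262794794}
```
View pics/top0.png

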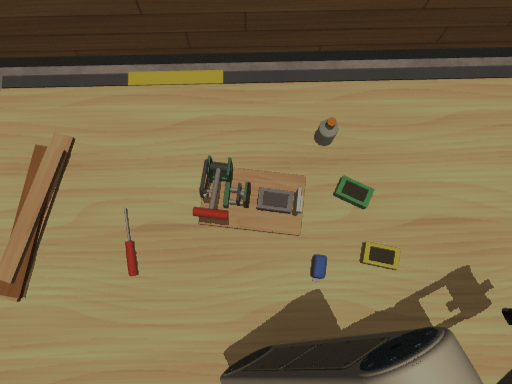

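View pics/scene0.png

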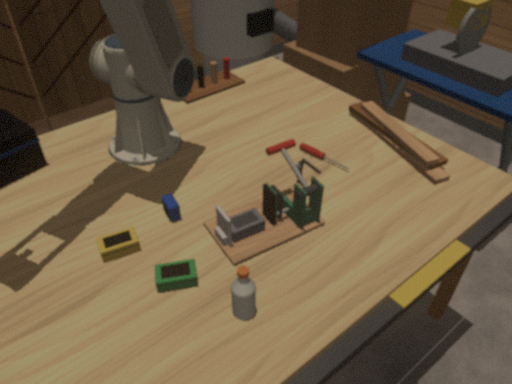

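The top view shows the green case at about (354,192), yellow at (381,256), the clamp with the grey case at (276,200), the red bar at (210,213), glue at (326,132), tape at (319,267) and the driver at (130,245). The scene view agrees with this layout.

```bash
cat > h.py <<'E'
from rig import r
import cv2, numpy as np
from scipy.spatial.transform import Rotation as R
def rays(p,uv):
    Rm=cv2.Rodrigues(p["rvec"])[0]; c=-Rm.T@p["tvec"]
    uv=np.atleast_2d(uv).astype(float)
    d=np.c_[(uv[:,0]-p["cx"])/p["fx"],(uv[:,1]-p["cy"])/p["fy"],np.ones(len(uv))]@Rm
    return c,d
def onplane(p,uv,z):
    c,d=rays(p,uv); return c+d*((z-c[2])/d[:,2])[:,None]
def proj(p,P):
    return cv2.projectPoints(np.atleast_2d(P).astype(float),p["rvec"],p["tvec"],np.array([[p["fx"],0,p["cx"]],[0,p["fy"],p["cy"]],[0,0,1]]),None)[0][:,0]
def mask(img,lo,hi):
    return cv2.inRange(cv2.cvtColor(img,cv2.COLOR_RGB2HSV),np.array(lo),np.array(hi))
def big(m,k=0):
    cs,_=cv2.findContours(m,cv2.RETR_EXTERNAL,cv2.CHAIN_APPROX_NONE)
    return sorted(cs,key=cv2.contourArea)[-1-k][:,0]
def rect(P):  # centre, size, yaw of the LONG side
    (c,s,a)=cv2.minAreaRect(P[:,:2].astype(np.float32))
    if s[0]<s[1]: a+=90
    return np.round(c,1),np.round(sorted(s),1),round(float(np.deg2rad((a+90)%180-90)),3)
def tool(P,yaw=None):   # world move to P in the tool's axes from measured pose
    s=r.sense(); Rt=R.from_euler("xyz",s["tcp_rot"]).as_matrix()
    return np.round(Rt.T@(np.array(P)-s["eef_pos"]),1)
E
python3 - <<'E'
from h import *
img=cv2.imread("pics/top0.png")[:,:,::-1].copy(); p=r.camera_params("top")
print("cam",rays(p,[0,0])[0])
for n,lo,hi,x in(("green",(45,120,60),(85,255,255),300),("yellow",(22,170,100),(32,255,255),350)):
    m=mask(img,lo,hi); m[:, :x]=0; m[:150]=0; m[300:]=0
    c=big(m); print(n,len(c),rect(onplane(p,c,40)))
for n,uv,z in(("bed",[[200,226],[302,234],[306,172],[205,160]],15),("bar",[[193,213],[228,214]],188),("glue",[[326,132]],75),("tape",[[319,267]],60),("grey",[[257,190],[295,191],[294,212],[257,211]],55)):
    print(n,onplane(p,uv,z).round(0).tolist())
cv2.imwrite("pics/crop.png",cv2.resize(img[145:285,185:415],None,fx=3.4,fy=3.4,interpolation=cv2.INTER_CUBIC)[:,:,::-1])
E
```

```text
cam [ 336.70496158   73.31866283 1394.38342544]
green 56 (array([ 611.3, -205.4]), array([34.9, 43.2]), -0.508)
yellow 1 (array([ 431.6, -251. ]), array([0., 0.]), 0.0)
bed [[503.0, 220.0, 15.0], [472.0, -76.0, 15.0], [657.0, -96.0, 15.0], [701.0, 205.0, 15.0]]
bar [[516.0, 220.0, 188.0], [511.0, 130.0, 188.0]]
glue [[761.0, -153.0, 75.0]]
tape [[375.0, -114.0, 60.0]]
grey [[598.0, 52.0, 55.0], [593.0, -57.0, 55.0], [532.0, -52.0, 55.0], [537.0, 54.0, 55.0]]
```

View pics/crop.png

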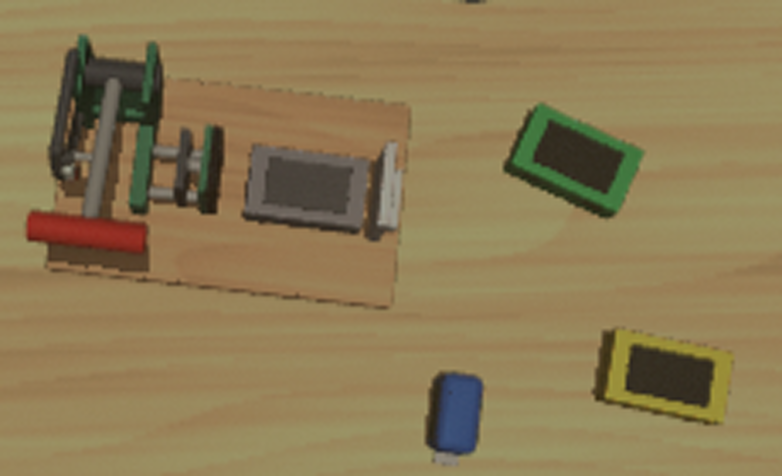

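The crop (3.4x, offset 185,145) shows the grey case top with corners near (257,147), (368,157), (360,230) and (247,218). It also shows the green case top, (541,103) to (615,217), the yellow top, (616,328) to (722,423), and the tape below the fence.

```bash
python3 - <<'E'
from h import *
p=r.camera_params("top")
def q(c): return np.array(c)/3.4+[185-.35,145-.35]
for n,c,z in(("grey",[[257,147],[368,157],[360,230],[247,218]],55),("green",[[543,103],[642,152],[613,216],[518,162]],40),("yellow",[[619,328],[732,350],[720,423],[607,397]],40),("tape",[[440,374],[482,374],[476,453],[437,448]],60)):
    print(n,rect(onplane(p,q(c),z)))
b=onplane(p,q([[410,104],[390,306],[48,270]]),15).round(1); print(b.tolist(),np.arctan2(*(b[0]-b[1])[[1,0]]),np.arctan2(*(b[2]-b[1])[[1,0]])-np.pi/2)
s=r.sense(); Rt=R.from_euler("xyz",s["tcp_rot"]).as_matrix()
w=r.camera_params("wrist"); c=rays(w,[0,0])[0]; print("cam in tool",Rt.T@(c-s["eef_pos"]),"cam axes in tool\n",(cv2.Rodrigues(w["rvec"])[0]@Rt).round(2), Rt.round(2))
m=mask(cv2.imread("pics/top0.png")[:,:,::-1].copy(),(22,100,60),(35,255,255))
E
```

```text
grey (array([568.4,   0.7]), array([62.8, 96.4]), 1.44)
green (array([ 590. , -231.9]), array([61.8, 94.7]), 1.069)
yellow (array([ 406.6, -296.1]), array([61.6, 95.2]), 1.324)
tape (array([ 379.3, -115.7]), array([34.3, 64. ]), -0.131)
[[647.4, -93.7, 15.0], [470.7, -68.4, 15.0], [508.5, 224.1, 15.0]] -0.142213961581354 -0.12851848297961332
cam in tool [  71.01754772    0.46111642 -121.06566047] cam axes in tool
 [[-0.    1.   -0.  ]
 [-0.96 -0.   -0.28]
 [-0.28  0.    0.96]] [[ 0.9   0.44 -0.  ]
 [ 0.44 -0.9   0.  ]
 [-0.   -0.   -1.  ]]
```

View pics/wrist0.png

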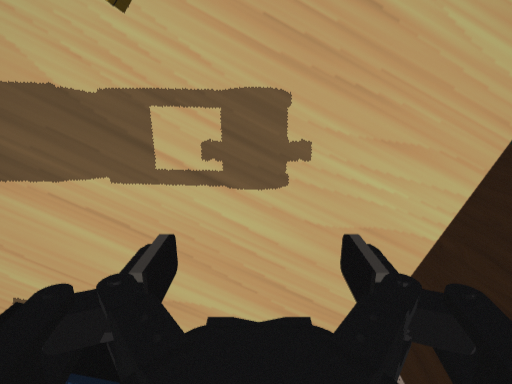

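The wrist view shows open table, with a corner of yellow at the top edge (120,5). The fingers fill rows 235 and below. The coarse poses are good, so I go over the green case, turn to its yaw and look closer.

Units first: shifts go in m. So 36 mm is 0.036, -13 mm is -0.013.

```bash
python3 steer.py '0,0,0,0.036,-0.013,0,1;0,0,0,0.036,-0.013,0,1;0,0,0,0.036,-0.013,0,1;0,0,0,0.036,-0.013,0,1;0,0,0,0.036,-0.013,0,1' 40
python3 steer.py '0,0,0,0.036,-0.013,0,1;0,0,0,0.036,-0.013,0,1;0,0,0,0.036,-0.013,0,1;0,0,0,0.036,-0.013,0,1;0,0,0,0.036,-0.013,0,1'
python3 steer.py '0,0,0,0.036,-0.013,0,1;0,0,0,0.036,-0.013,0,1;0,0,-0.122,0,0,0,1;0,0,-0.122,0,0,0,1;0,0,-0.122,0,0,0,1'
python3 steer.py '0,0,-0.122,0,0,0,1;0,0,-0.122,0,0,0,1;0,0,0,0,0,0,1'
python3 - <<'E'
from h import *
print(r.nose_length); p=r.camera_params("wrist"); im=r.grab_frame("wrist"); cv2.imwrite("pics/wg.png",im[:,:,::-1])
np.save("wg.npy",p,allow_pickle=True)
m=mask(im,(40,80,40),(90,255,255)); c=big(m); print(cv2.boundingRect(c),cv2.contourArea(c),rect(onplane(p,c,40)))
E
```

```text
clock: 0.57
eef_pos: [410.6, -420.5, 253.1]
tcp_rot: [-3.141, 0.0, 0.459]
contact_force: [0.8, -0.7, -0.3]
opening: 1.001
grasp_force: 0.0
clock: 0.98
eef_pos: [543.2, -282.2, 253.2]
tcp_rot: [-3.141, 0.0, 0.46]
contact_force: [0.7, -0.9, -0.6]
opening: 1.004
grasp_force: 0.0
clock: 1.4
eef_pos: [595.7, -227.5, 252.7]
tcp_rot: [-3.141, 0.0, 0.834]
contact_force: [-0.2, -0.1, -0.3]
opening: 1.0
grasp_force: 0.0
clock: 1.65
eef_pos: [595.1, -228.4, 253.0]
tcp_rot: [-3.141, 0.0, 1.076]
contact_force: [0.3, -0.0, -0.1]
opening: 1.002
grasp_force: 0.0
22.0
(234, 128, 50, 82) 3736.5 (array([ 594.6, -231.6]), array([ 59.5, 101.3]), 1.099)
```

View pics/wg.png

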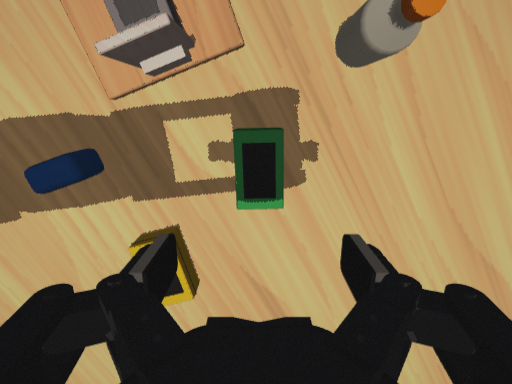

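The wrist view shows the green case upright at (259,168), cleanly masked (59.5 x 101 mm). Yellow is partly behind a finger at (165,265) and the clamp is at the top left. Next I look at the clamp from above before grasping.

```bash
python3 steer.py '0,0,0,0.032,-0.022,0,1;0,0,0,0.032,-0.022,0,1;0,0,0,0.032,-0.022,0,1;0,0,0,0.032,-0.022,0,1;0,0,0,0.032,-0.022,0,1'
python3 steer.py '0,0,0,0.032,-0.022,0,1;0,0,-0.12,0,0,0,1;0,0,-0.12,0,0,0,1;0,0,-0.12,0,0,0,1;0,0,0,0,0,0,1'
python3 - <<'E'
from h import *
p=r.camera_params("wrist"); im=r.grab_frame("wrist"); cv2.imwrite("pics/wc.png",im[:,:,::-1])
np.save("wc.npy",p,allow_pickle=True)
cv2.imwrite("pics/wc2.png",cv2.resize(im[40:310,90:430],None,fx=2.2,fy=2.2,interpolation=cv2.INTER_CUBIC)[:,:,::-1])
E
```

```text
clock: 2.12
eef_pos: [575.1, -33.9, 253.3]
tcp_rot: [3.142, -0.0, 1.064]
contact_force: [1.4, -0.2, 0.8]
opening: 1.0
grasp_force: 0.0
clock: 2.53
eef_pos: [571.6, 3.6, 253.3]
tcp_rot: [-3.142, 0.0, 1.432]
contact_force: [-0.3, 0.1, 0.7]
opening: 0.997
grasp_force: 0.0
```

View pics/wc2.png

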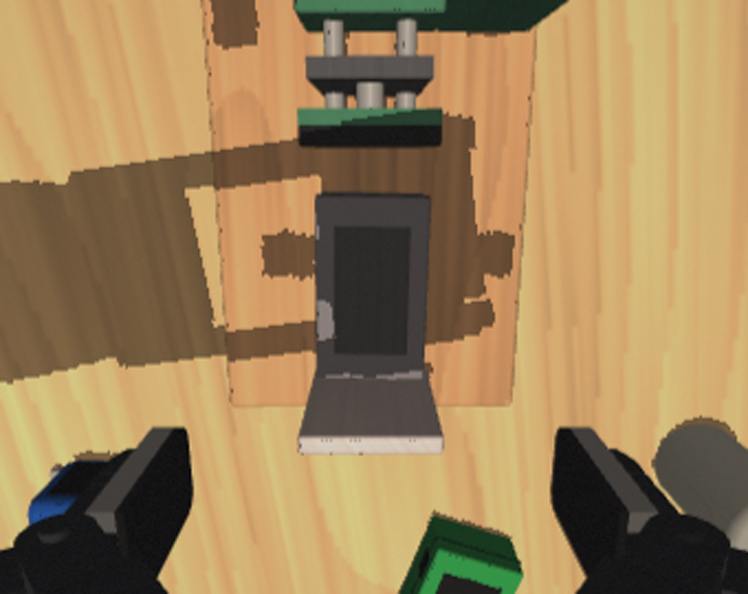

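The crop (2.2x, offset 90,40) shows the grey top's corners near (317,200), (429,199), (425,374) and (319,375), its dark label between (334,226) and (410,354), and the fence top inner edge at row 436 from 299 to 441.

```bash
python3 - <<'E'
from h import *
p=np.load("wc.npy",allow_pickle=True).item(); q=lambda c:np.array(c)/2.2+[90-.3,40-.3]
g=onplane(p,q([[317,199],[429,199],[425,374],[318,374]]),55)
print("grey",rect(g),g[:,:2].round(1).tolist())
l=onplane(p,q([[334,226],[411,226],[408,355],[334,355]]),55); print("label",rect(l),l.mean(0).round(1))
f=onplane(p,q([[299,436],[441,436]]),110); d=f[1]-f[0]; yaw=np.arctan2(d[1],d[0]); print("fence",f.round(1).tolist(),yaw, "origin",f.mean(0)[:2]+58*np.array([-np.sin(yaw),np.cos(yaw)]))
b=onplane(p,q([[232,405],[511,405],[533,80],[207,60]]),15); print("bed",b[:,:2].round(1).tolist())
d=b[1]-b[0]; yaw=np.arctan2(d[1],d[0]); print(yaw,b[:2].mean(0)[:2]+85*np.array([-np.sin(yaw),np.cos(yaw)]))
d=b[3]-b[0];e=b[2]-b[1];print(np.arctan2(d[1],d[0])-np.pi/2,np.arctan2(e[1],e[0])-np.pi/2)
j=onplane(p,q([[299,146],[441,146]]),0);print(r.sense()["eef_pos"])
print("to green",tool([594.4,-231.8,253]))
E
```

```text
grey (array([572. ,   1.4]), array([59.6, 95.7]), 1.43) [[551.0, 52.7], [607.9, 44.7], [594.8, -50.1], [535.8, -41.8]]
label (array([5.717e+02, 2.000e-01]), array([40.8, 70.9]), 1.425) [5.719e+02 1.000e-01 5.500e+01]
fence [[529.6, -51.6, 110.0], [596.5, -61.1, 110.0]] -0.1410195303338202 origin [571.19779603   1.04996585]
bed [[472.4, -69.2], [648.2, -94.2], [674.9, 96.7], [500.2, 131.6]]
-0.14095038839208365 [572.25320977   2.44474397]
-0.137343365370441 -0.13915854812808526
[571.62567032   3.35582371 253.25390626]
to green [-2.293e+02  5.680e+01  2.000e-01]
```

```bash
python3 steer.py '0,0,0,-0.0382,0.0095,0,1;0,0,0,-0.0382,0.0095,0,1;0,0,0,-0.0382,0.0095,0,1;0,0,0,-0.0382,0.0095,0,1;0,0,0,-0.0382,0.0095,0,1'
python3 steer.py '0,0,0,-0.0382,0.0095,0,1;0,0,0.112,0,0,0,1;0,0,0.112,0,0,0,1;0,0,0.112,0,0,0,1;0,0,0,0,0,0,1'
python3 - <<'E'
from h import *
p=r.camera_params("wrist"); im=r.grab_frame("wrist")
m=mask(im,(40,80,40),(90,255,255)); m[:60]=0; c=big(m); k=rect(onplane(p,c,40)); print(cv2.boundingRect(c),k); print(tool([*k[0],30]), r.sense()["tcp_rot"])
E
```

```text
clock: 3.0
eef_pos: [591.7, -194.7, 253.3]
tcp_rot: [3.141, -0.0, 1.422]
contact_force: [0.6, -0.1, 0.5]
opening: 0.999
grasp_force: 0.0
clock: 3.42
eef_pos: [595.6, -232.5, 253.0]
tcp_rot: [-3.141, 0.0, 1.081]
contact_force: [0.3, 1.1, -0.8]
opening: 1.004
grasp_force: 0.0
(232, 125, 50, 82) (array([ 594.4, -231.6]), array([ 59.5, 101.3]), 1.102)
[-1.000e-01 -1.400e+00  2.231e+02] [-3.14129416e+00  1.91509252e-05  1.08944534e+00]
```

To row units: 36 mm is 0.036, -1.4 mm is -0.0014.

```bash
python3 steer.py '0,0,-0.008,0,-0.0014,0.036,1;0,0,0,0,0,0.036,1;0,0,0,0,0,0.036,1;0,0,0,0,0,0.036,1;0,0,0,0,0,0.036,1'
python3 steer.py '0,0,0,0,0,0.028,1;0,0,0,0,0,0.015,1;0,0,0,0,0,0,1;0,0,0,0,0,0,0;0,0,0,0,0,0,0' 40
python3 steer.py '0,0,0,0,0,0,0;0,0,0,0,0,0,0;0,0,0,0,0,0,0;0,0,0,0,0,0,0;0,0,0,0,0,0,0'
```

```text
clock: 3.88
eef_pos: [594.7, -231.0, 72.0]
tcp_rot: [3.141, -0.0, 1.103]
contact_force: [0.9, -0.2, 0.6]
opening: 0.998
grasp_force: 0.0
clock: 4.3
eef_pos: [595.6, -231.4, 31.6]
tcp_rot: [3.14, -0.0, 1.102]
contact_force: [0.2, -0.4, 0.2]
opening: 0.749
grasp_force: 0.0
clock: 4.72
eef_pos: [595.8, -231.5, 32.0]
tcp_rot: [3.139, -0.0, 1.102]
contact_force: [-0.8, 1.1, 7.9]
opening: 0.69
grasp_force: 45.6
```

To row units: -40 mm is -0.04, -10 mm is -0.01.

```bash
python3 steer.py '0,0,0,0,0,-0.01,0;0,0,0,0,0,-0.03,0;0,0,0,0,0,-0.04,0;0,0,0,0,0,-0.04,0;0,0,0,0,0,-0.03,0'
python3 steer.py '0,0,0,0.0164,-0.0105,0,0;0,0,0,0.0328,-0.021,0,0;0,0,0,0.0328,-0.021,0,0;0,0,0,0.0328,-0.021,0,0;0,0,0,0.0328,-0.021,0,0'
python3 steer.py '0,0,0,0.0328,-0.021,0,0;0,0,0,0.0164,-0.0105,0,0;0,0,-0.11,0,0,0,0;0,0,-0.11,0,0,0,0;0,0,-0.11,0,0,0,0'
python3 steer.py '0,0,0,0,0,0,0;0,0,0,0,0,0,0;0,0,0,0,0,0,0'
python3 - <<'E'
from h import *
print(r.sense()["tcp_rot"],tool([572.0,.9,87]))
cv2.imwrite("pics/held.png",r.grab_frame("wrist")[:,:,::-1])
E
```

```text
clock: 5.13
eef_pos: [595.1, -231.3, 184.2]
tcp_rot: [3.139, -0.0, 1.102]
contact_force: [1.9, -1.1, -1.8]
opening: 0.697
grasp_force: 44.6
clock: 5.55
eef_pos: [576.4, -55.3, 181.2]
tcp_rot: [3.141, -0.0, 1.101]
contact_force: [0.7, -0.3, -2.3]
opening: 0.692
grasp_force: 44.5
clock: 5.97
eef_pos: [570.9, 2.2, 181.1]
tcp_rot: [3.141, 0.0, 1.439]
contact_force: [-1.1, -0.1, -2.9]
opening: 0.692
grasp_force: 44.5
clock: 6.22
eef_pos: [571.1, 1.3, 180.6]
tcp_rot: [3.141, -0.0, 1.428]
contact_force: [-0.5, 0.2, -2.6]
opening: 0.694
grasp_force: 44.5
[ 3.14138376e+00 -5.48127134e-05  1.42801753e+00] [-0.3  0.9 93.6]
```

View pics/held.png

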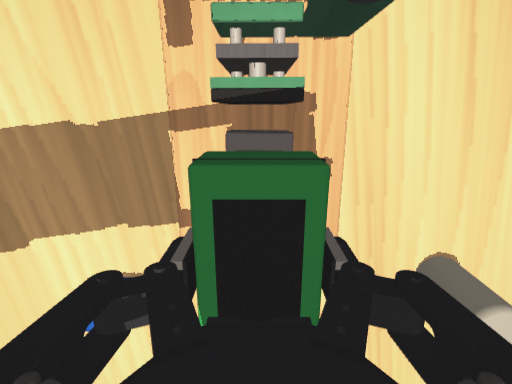

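The picture shows the green case held straight and centred at column 259, in line with the grey one below it (226-293). I lower it, slowing near contact.

```bash
python3 steer.py '0,0,-0.003,0,0.001,0.02,0;0,0,0,0,0,0.03,0;0,0,0,0,0,0.02,0;0,0,0,0,0,0.012,0;0,0,0,0,0,0.006,0'
python3 steer.py '0,0,0,0,0,0.002,0;0,0,0,0,0,0.001,0;0,0,0,0,0,0.0006,0;0,0,0,0,0,0.0006,0;0,0,0,0,0,0,0'
```

```text
clock: 6.68
eef_pos: [571.3, 1.1, 90.6]
tcp_rot: [-3.139, 0.0, 1.433]
contact_force: [0.4, 1.0, -0.4]
opening: 0.693
grasp_force: 44.4
clock: 7.1
eef_pos: [572.8, 1.3, 88.9]
tcp_rot: [3.14, -0.0, 1.435]
contact_force: [-0.1, 1.4, -1.7]
opening: 0.69
grasp_force: 44.4
```

```bash
python3 steer.py '0,0,0,0,0,0.0007,0;0,0,0,0,0,0.0007,0;0,0,0,0,0,0,0;0,0,0,0,0,0,0'
python3 - <<'E'
from h import *
print(tool([572,.9,87]))
E
```

```text
clock: 7.43
eef_pos: [572.5, 1.3, 87.0]
tcp_rot: [3.141, -0.0, 1.435]
contact_force: [-0.6, -0.0, 1.6]
opening: 0.692
grasp_force: 44.8
[-0.5 -0.4  0. ]
```

Contact: the force rose from -2.6 to +1.6 N. Release, rise and check.

To row units: -40 mm is -0.04, -36 mm is -0.036.

```bash
python3 steer.py '0,0,0,0,0,0,1;0,0,0,0,0,0,1;0,0,0,0,0,0,1;0,0,0,0,0,0,1;0,0,0,0,0,0,1'
python3 steer.py '0,0,0,0,0,-0.01,1;0,0,0,0,0,-0.04,1;0,0,0,0,0,-0.04,1;0,0,0,0,0,-0.04,1;0,0,0,0,0,-0.036,1'
python3 steer.py '0,0,0,0,0,0,1;0,0,0,0,0,0,1'
python3 - <<'E'
from h import *
p=r.camera_params("wrist"); im=r.grab_frame("wrist"); cv2.imwrite("pics/g_placed.png",im[:,:,::-1])
np.save("wp.npy",p,allow_pickle=True)
m=mask(im,(40,80,40),(90,255,255)); m[:125]=0; m[240:]=0; c=big(m); print(cv2.boundingRect(c),rect(onplane(p,c,95)))
cv2.imwrite("pics/g2.png",cv2.resize(im[90:270,150:370],None,fx=3,fy=3,interpolation=cv2.INTER_CUBIC)[:,:,::-1])
y=[407,-296]; print(tool([*y,253]),r.sense()["tcp_rot"])
E
```

```text
clock: 7.85
eef_pos: [572.2, 1.3, 86.6]
tcp_rot: [-3.142, 0.0, 1.435]
contact_force: [0.3, -0.5, 0.5]
opening: 1.002
grasp_force: 0.0
clock: 8.27
eef_pos: [572.2, 1.3, 255.9]
tcp_rot: [3.14, -0.0, 1.435]
contact_force: [1.2, 1.1, -0.4]
opening: 1.0
grasp_force: 0.0
clock: 8.43
eef_pos: [573.6, 1.3, 255.9]
tcp_rot: [3.136, -0.001, 1.435]
contact_force: [-0.9, -0.1, -0.5]
opening: 1.002
grasp_force: 0.0
(228, 130, 59, 94) (array([5.729e+02, 2.000e-01]), array([ 59.3, 100.2]), 1.432)
[-317.  -123.5    0.5] [ 3.13969874e+00 -2.45823811e-04  1.43479656e+00]
```

View pics/g2.png

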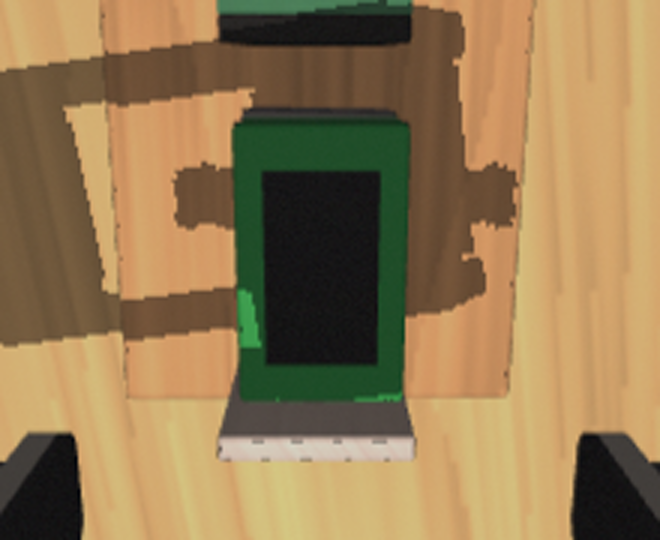

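The crop shows the green case square on the grey one, with the grey's jaw-side face showing evenly above it. It measures (572.9, 0.2), yaw 1.432. On to the yellow case.

To row units: -37 mm is -0.037, -20 mm is -0.02.

```bash
python3 steer.py '0,0,0.11,-0.02,-0.008,0,1;0,0,0,-0.037,-0.0095,0,1;0,0,0,-0.037,-0.0095,0,1;0,0,0,-0.037,-0.0095,0,1;0,0,0,-0.037,-0.0095,0,1'
python3 steer.py '0,0,0,-0.037,-0.0095,0,1;0,0,0,-0.037,-0.0095,0,1;0,0,0,-0.037,-0.0095,0,1;0,0,0,-0.037,-0.0095,0,1;0,0,0,-0.015,-0.004,0,1'
python3 steer.py '0,0,0,0,0,0,1;0,0,0,0,0,0,1'
python3 - <<'E'
from h import *
p=r.camera_params("wrist"); im=r.grab_frame("wrist"); cv2.imwrite("pics/wy.png",im[:,:,::-1])
m=mask(im,(22,150,40),(35,255,255)); m[240:]=0
m=cv2.morphologyEx(m,cv2.MORPH_CLOSE,np.ones((3,3)));c=big(m); k=rect(onplane(p,c,40)); print(cv2.boundingRect(c),k); print(tool([*k[0],32]), r.sense()["tcp_rot"])
E
```

```text
clock: 8.9
eef_pos: [486.6, -152.5, 251.0]
tcp_rot: [-3.138, -0.0, 1.326]
contact_force: [1.1, -0.4, 0.2]
opening: 1.001
grasp_force: 0.0
clock: 9.32
eef_pos: [405.3, -302.1, 251.1]
tcp_rot: [-3.138, 0.0, 1.323]
contact_force: [0.1, 0.5, 0.2]
opening: 1.002
grasp_force: 0.0
clock: 9.48
eef_pos: [407.1, -299.6, 251.2]
tcp_rot: [-3.139, -0.001, 1.322]
contact_force: [-0.1, 0.1, 0.1]
opening: 0.997
grasp_force: 0.0
(232, 123, 51, 82) (array([ 407.3, -296. ]), array([ 58.9, 100.4]), 1.341)
[  2.5  -0.6 219.5] [-3.13946279e+00 -1.31735655e-03  1.32370777e+00]
```

View pics/wy.png

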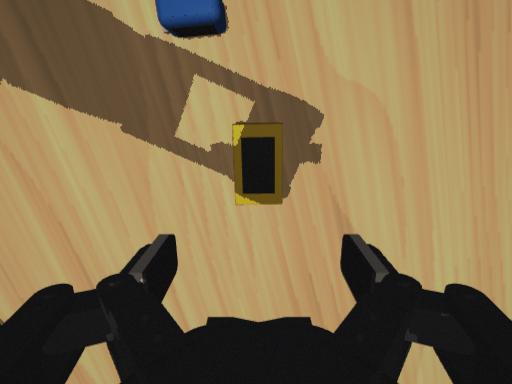

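The wrist view shows the yellow case at (258,164) between the open fingers, and the tape well clear at (190,15). Grasp.

To row units: 2 mm is 0.002, 36 mm is 0.036.

```bash
python3 steer.py '0,0,-0.016,0.002,-0.0006,0.036,1;0,0,0,0,0,0.036,1;0,0,0,0,0,0.036,1;0,0,0,0,0,0.036,1;0,0,0,0,0,0.036,1'
python3 steer.py '0,0,0,0,0,0.026,1;0,0,0,0,0,0.013,1;0,0,0,0,0,0,1;0,0,0,0,0,0,0;0,0,0,0,0,0,0' 40
python3 steer.py '0,0,0,0,0,0,0;0,0,0,0,0,0,0;0,0,0,0,0,0,0;0,0,0,0,0,0,0;0,0,0,0,0,0,0'
python3 - <<'E'
from h import *
print(tool([407.3,-296,32]))
E
```

```text
clock: 9.95
eef_pos: [408.6, -295.8, 70.9]
tcp_rot: [-3.141, -0.0, 1.343]
contact_force: [-0.3, -0.8, 0.4]
opening: 0.994
grasp_force: 0.0
clock: 10.37
eef_pos: [408.9, -297.1, 34.4]
tcp_rot: [3.141, 0.0, 1.342]
contact_force: [-4.0, 2.1, 2.4]
opening: 0.748
grasp_force: 0.2
clock: 10.78
eef_pos: [408.9, -297.8, 34.8]
tcp_rot: [3.14, 0.0, 1.341]
contact_force: [1.1, 3.2, 8.3]
opening: 0.693
grasp_force: 44.8
[ 1.4 -2.   2.8]
```

```bash
python3 steer.py '0,0,0,0,0,-0.01,0;0,0,0,0,0,-0.035,0;0,0,0,0,0,-0.04,0;0,0,0,0,0,-0.04,0;0,0,0,0,0,-0.035,0'
python3 steer.py '0,0,0,0.0181,0.0051,0,0;0,0,0,0.0362,0.0102,0,0;0,0,0,0.0362,0.0102,0,0;0,0,0,0.0362,0.0102,0,0;0,0,0,0.0362,0.0102,0,0'
python3 steer.py '0,0,0,0.0362,0.0102,0,0;0,0,0,0.0362,0.0102,0,0;0,0,0,0.0362,0.0102,0,0;0,0,0,0.0362,0.0102,0,0;0,0,0,0.0181,0.0051,0,0'
python3 steer.py '0,0,-0.091,0,0,0,0;0,0,0,0,0,0,0;0,0,0,0,0,0,0;0,0,0,0,0,0,0'
python3 - <<'E'
from h import *
print(r.sense()["tcp_rot"],tool([572.7,-1.2,130]))
p=r.camera_params("wrist"); im=r.grab_frame("wrist"); cv2.imwrite("pics/heldy.png",im[:,:,::-1])
z=r.sense()["eef_pos"][2]; m=mask(im,(20,120,30),(35,255,255)); m[:150]=0
c=big(m); b=cv2.boundingRect(c); P=onplane(p,[[b[0]+b[2]/2,b[1]],[b[0]+b[2]/2,b[1]+4]],z+6); print(b,((P-r.sense()["eef_pos"])@R.from_euler("xyz",r.sense()["tcp_rot"]).as_matrix()).round(1))
E
```

```text
clock: 11.2
eef_pos: [407.9, -297.5, 196.8]
tcp_rot: [3.141, 0.001, 1.341]
contact_force: [-0.5, -1.0, -1.8]
opening: 0.69
grasp_force: 44.8
clock: 11.62
eef_pos: [490.3, -148.0, 194.8]
tcp_rot: [3.141, 0.0, 1.34]
contact_force: [0.5, -0.1, -2.8]
opening: 0.695
grasp_force: 44.8
clock: 12.03
eef_pos: [573.3, 2.2, 194.7]
tcp_rot: [3.14, -0.001, 1.342]
contact_force: [0.1, 0.1, -1.3]
opening: 0.692
grasp_force: 44.8
clock: 12.37
eef_pos: [571.3, -1.8, 194.0]
tcp_rot: [-3.141, 0.0, 1.429]
contact_force: [-0.1, -0.7, -1.4]
opening: 0.69
grasp_force: 44.8
[-3.14142085e+00  1.85707337e-04  1.42885366e+00] [ 0.8  1.3 64. ]
(189, 150, 140, 177) [[53.7  0.7 -6. ]
 [52.   0.7 -6. ]]
```

```bash
python3 - <<'E'
import cv2
for f in("held","heldy"):
    im=cv2.imread(f"pics/{f}.png"); print(f,[tuple(int(v) for v in im[y,240]) for y in range(142,172,2)],[y for y in range(170,330) if im[y,259].max()<35][:1])
E
```

```text
held [(81, 83, 88), (81, 83, 89), (82, 83, 90), (81, 83, 89), (63, 68, 67), (41, 74, 33), (40, 74, 31), (39, 74, 31), (34, 54, 29), (41, 75, 31), (41, 75, 32), (44, 81, 35), (51, 97, 39), (50, 98, 38), (52, 100, 41)] [200]
heldy [(54, 102, 41), (53, 101, 39), (46, 97, 75), (27, 89, 112), (26, 88, 112), (24, 77, 98), (28, 70, 88), (27, 89, 113), (27, 96, 123), (32, 116, 149), (31, 118, 150), (33, 120, 153), (32, 120, 153), (32, 120, 153), (33, 120, 154)] [194]
```

The held yellow sits where expected (label edge 6 px higher, predicted 6.4). Lower it.

```bash
python3 steer.py '0,0,-0.003,0.0008,0.0013,0.015,0;0,0,0,0,0,0.02,0;0,0,0,0,0,0.014,0;0,0,0,0,0,0.008,0;0,0,0,0,0,0.004,0'
python3 steer.py '0,0,0,0,0,0.001,0;0,0,0,0,0,0.0006,0;0,0,0,0,0,0.0004,0;0,0,0,0,0,0,0;0,0,0,0,0,0,0'
```

```text
clock: 12.83
eef_pos: [572.4, -1.2, 131.7]
tcp_rot: [-3.14, 0.0, 1.433]
contact_force: [-0.8, 0.1, -2.0]
opening: 0.698
grasp_force: 44.8
clock: 13.25
eef_pos: [573.6, -0.6, 131.3]
tcp_rot: [3.141, -0.0, 1.435]
contact_force: [-0.7, -0.8, -0.9]
opening: 0.698
grasp_force: 44.8
```

To row units: 0.7 mm is 0.0007.

```bash
python3 steer.py '0,0,0,0,0,0.0007,0;0,0,0,0,0,0.0007,0;0,0,0,0,0,0,0;0,0,0,0,0,0,0'
python3 - <<'E'
from h import *
print(tool([572.7,-1.2,130]))
E
```

```text
clock: 13.58
eef_pos: [573.5, -0.6, 129.8]
tcp_rot: [3.141, -0.0, 1.435]
contact_force: [-1.0, 0.4, 6.2]
opening: 0.695
grasp_force: 45.5
[-0.7 -0.7 -0.2]
```

To row units: -0.4 mm is -0.0004.

```bash
python3 steer.py '0,0,0,0,0,-0.0004,0;0,0,0,0,0,0,1;0,0,0,0,0,0,1;0,0,0,0,0,0,1;0,0,0,0,0,0,1'
python3 steer.py '0,0,0,0,0,0,1;0,0,0,0,0,-0.01,1;0,0,0,0,0,-0.04,1;0,0,0,0,0,-0.04,1;0,0,0,0,0,-0.04,1'
python3 steer.py '0,0,0,0,0,-0.025,1;0,0,0,0,0,0,1;0,0,0,0,0,0,1'
python3 - <<'E'
from h import *
p=r.camera_params("wrist"); im=r.grab_frame("wrist"); cv2.imwrite("pics/y_placed.png",im[:,:,::-1])
m=mask(im,(22,150,40),(35,255,255)); m[:110]=0; m[250:]=0
m=cv2.morphologyEx(m,cv2.MORPH_CLOSE,np.ones((3,3)));c=big(m); print(cv2.boundingRect(c),rect(onplane(p,c,135)))
cy,sy=np.cos(-.14),np.sin(-.14); o=np.array([571.8,1.8])
b=o+np.array([[cy,-sy],[sy,cy]])@[60-150*np.cos(.4),165]; print("bar",b)
q=r.camera_params("top"); t=r.grab_frame("top"); c=big(mask(t,(0,150,60),(8,255,255)),0); m=mask(t,(0,150,60),(8,255,255)); m[:,:180]=0; m[:,240:]=0; c=big(m); print(cv2.boundingRect(c),rect(onplane(q,c,192)))
print(tool([*b,253]),r.sense()["tcp_rot"])
cv2.imwrite("pics/y2.png",cv2.resize(im[0:300,120:400],None,fx=2,fy=2)[:,:,::-1])
E
```

```text
clock: 14.0
eef_pos: [573.2, -0.6, 129.6]
tcp_rot: [-3.142, 0.0, 1.435]
contact_force: [0.2, 0.0, 0.4]
opening: 0.999
grasp_force: 0.0
clock: 14.42
eef_pos: [572.7, -0.6, 261.6]
tcp_rot: [-3.141, 0.0, 1.435]
contact_force: [0.5, -0.3, 0.6]
opening: 0.997
grasp_force: 0.0
clock: 14.67
eef_pos: [574.0, -0.6, 287.0]
tcp_rot: [3.138, -0.001, 1.435]
contact_force: [-0.1, -0.7, -1.6]
opening: 0.999
grasp_force: 0.0
(228, 127, 60, 98) (array([574.3,   1.3]), array([ 58.7, 101. ]), 1.434)
bar [517.43017423 176.09221048]
(193, 207, 35, 13) (array([514.9, 175.9]), array([23.4, 89.9]), 1.427)
[167.6 -78.5  31.1] [-3.14038905e+00  1.81237019e-04  1.43480985e+00]
```

View pics/y2.png

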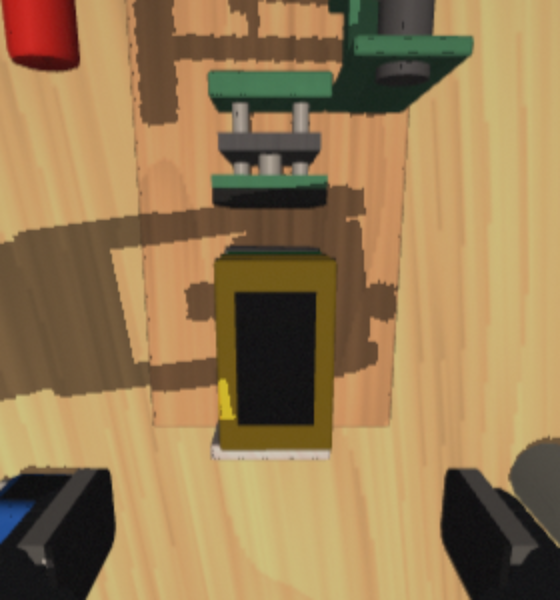

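The tower stands square: yellow at (574.3, 1.3), 1.8 mm from green, with the jaw clear above it in the picture and the red bar at the top left. Now I shut the fingers and go above the bar.

To row units: 33.4 mm is 0.0334, -17.4 mm is -0.0174.

```bash
python3 steer.py '0,0,0,0.0334,-0.0174,0.007,0;0,0,0,0.0334,-0.0174,0.007,0;0,0,0,0.0334,-0.0174,0.007,0;0,0,0,0.0334,-0.0174,0.007,0;0,0,0,0.0334,-0.0174,0.007,0' 40
python3 steer.py '0,0,0,0,0,0,0;0,0,0,0,0,0,0;0,0,0,0,0,0,0;0,0,0,0,0,0,0'
python3 - <<'E'
from h import *
print(r.nose_length,tool([510.5,176.5,228]),r.sense()["tcp_rot"])
E
```

```text
clock: 15.18
eef_pos: [507.8, 177.6, 247.6]
tcp_rot: [-3.139, 0.001, 1.434]
contact_force: [1.1, 0.0, 0.3]
opening: 0.297
grasp_force: 0.0
clock: 15.52
eef_pos: [509.8, 175.7, 249.1]
tcp_rot: [-3.141, 0.001, 1.434]
contact_force: [0.3, -0.3, 0.3]
opening: -0.002
grasp_force: 0.0
22.0 [ 0.9  0.7 21.1] [-3.14073955e+00  7.71552308e-04  1.43406024e+00]
```

Units first: shifts go in m. So 16 mm is 0.016, 5 mm is 0.005.

```bash
python3 steer.py '0,0,0,0.001,0.0007,0.016,0;0,0,0,0,0,0.005,0;0,0,0,0,0,0,0'
python3 steer.py '0,0,0,0,0,0.003,0;0,0,0,0,0,0.003,0;0,0,0,0,0,0,0'
python3 steer.py '0,0,0,0,0,0.004,0;0,0,0,0,0,0.004,0;0,0,0,0,0,0,0'
```

```text
clock: 15.77
eef_pos: [510.0, 176.2, 227.3]
tcp_rot: [-3.139, 0.001, 1.433]
contact_force: [1.1, -0.2, 0.1]
opening: 0.002
grasp_force: 0.0
clock: 16.02
eef_pos: [510.7, 177.3, 222.6]
tcp_rot: [3.141, -0.0, 1.434]
contact_force: [0.2, -0.6, -0.6]
opening: 0.004
grasp_force: 0.0
clock: 16.27
eef_pos: [509.9, 177.7, 214.7]
tcp_rot: [-3.14, -0.0, 1.435]
contact_force: [-3.4, 0.1, 6.3]
opening: 0.001
grasp_force: 3.3
```

```bash
python3 steer.py '0,0,0,0,0,0.008,0;0,0,0,0,0,0.008,0;0,0,0,0,0,0.008,0;0,0,0,0,0,0.008,0;0,0,0,0,0,0,0'
python3 steer.py '0,0,0,0,0,0.008,0;0,0,0,0,0,0.008,0;0,0,0,0,0,0.006,0;0,0,0,0,0,0.004,0;0,0,0,0,0,0,0'
```

```text
clock: 16.68
eef_pos: [509.8, 177.7, 181.8]
tcp_rot: [-3.14, 0.0, 1.435]
contact_force: [-3.5, 1.0, 6.3]
opening: 0.001
grasp_force: 3.0
clock: 17.1
eef_pos: [510.2, 177.9, 156.4]
tcp_rot: [-3.141, -0.0, 1.435]
contact_force: [-5.0, 1.2, 7.9]
opening: -0.001
grasp_force: 3.8
```

To row units: 6 mm is 0.006, 4 mm is 0.004.

```bash
python3 steer.py '0,0,0,0,0,0.006,0;0,0,0,0,0,0.006,0;0,0,0,0,0,0.004,0;0,0,0,0,0,0,0;0,0,0,0,0,0,0'
python3 - <<'E'
from h import *
q=r.camera_params("scene"); t=r.grab_frame("scene"); m=mask(t,(0,150,60),(8,255,255)); n,_,st,ce=cv2.connectedComponentsWithStats(m)
for s,c in zip(st[1:],ce[1:]):
    if s[4]>25: print(s,c.round(1))
cy,sy=np.cos(-.14),np.sin(-.14); M=np.array([[cy,-sy,0],[sy,cy,0],[0,0,1]]); o=np.array([571.8,1.8,0])
for a in(0,.4,.5,.55,.6,.65,.7):
    b=[[60-150*np.cos(.4-a),y,130+150*np.sin(.4-a)] for y in(120,165,210)]; print(a,proj(q,o+np.array(b)@M.T).round(1).tolist())
cv2.imwrite("pics/sc1.png",t[:,:,::-1])
i0=cv2.imread("pics/scene0.png")[:,:,::-1].copy(); m=mask(i0,(0,150,60),(8,255,255)); n,_,st,ce=cv2.connectedComponentsWithStats(m)
for s,c in zip(st[1:],ce[1:]):
    if s[4]>25: print("start",s,c.round(1))
E
```

```text
clock: 17.52
eef_pos: [511.0, 177.8, 141.1]
tcp_rot: [3.141, -0.001, 1.435]
contact_force: [-1.0, 2.1, 6.1]
opening: 0.001
grasp_force: 2.9
[224  58   5  21  81] [226.1  67.9]
[300 144  24  15 142] [311.8 150.5]
[282 162   9   7  41] [286.2 165. ]
[265 167  12   9  65] [270.6 170.5]
0 [[266.8, 151.2], [280.4, 146.4], [293.6, 141.8]]
0.4 [[264.1, 165.9], [277.3, 161.1], [290.0, 156.4]]
0.5 [[264.2, 170.2], [277.2, 165.3], [289.9, 160.6]]
0.55 [[264.3, 172.4], [277.3, 167.5], [289.9, 162.8]]
0.6 [[264.5, 174.6], [277.5, 169.8], [290.1, 165.0]]
0.65 [[264.8, 176.9], [277.7, 172.0], [290.2, 167.3]]
0.7 [[265.1, 179.2], [278.0, 174.3], [290.5, 169.5]]
start [224  58   6  21  82] [226.  68.]
start [267 140  28  14 170] [280.3 146.3]
start [301 144  24  15 142] [311.9 150.5]
```

The bar in the scene image gives about 0.56 rad, and the tip height gives 0.55. Press 6 mm more, to about 0.6.

To row units: 3 mm is 0.003.

```bash
python3 steer.py '0,0,0,0,0,0.003,0;0,0,0,0,0,0.003,0;0,0,0,0,0,0,0;0,0,0,0,0,0,0;0,0,0,0,0,0,0'
python3 steer.py '0,0,0,0,0,0,0;0,0,0,0,0,0,0;0,0,0,0,0,0,0;0,0,0,0,0,0,0;0,0,0,0,0,0,0'
python3 - <<'E'
from h import *
t=r.grab_frame("scene"); m=mask(t,(0,150,60),(8,255,255)); n,_,st,ce=cv2.connectedComponentsWithStats(m)
for s,c in zip(st[1:],ce[1:]):
    if s[4]>25: print(s,c.round(1))
q=r.camera_params("scene")
for lo,hi,n in(((22,150,40),(35,255,255),"yel"),((45,80,40),(85,255,255),"green")):
    mm=mask(t,lo,hi); mm[:, :200]=0; mm[:,275:]=0; mm[:150]=0; print(n,cv2.boundingRect(big(mm)))
print("expected top yellow", proj(q,[[574.3,1.3,135]]).round(1)); s=r.sense(); print(s["contact_force"],s["qvel"].round(3))
cv2.imwrite("pics/fin.png",cv2.resize(t[120:270,190:350],None,fx=4,fy=4,interpolation=cv2.INTER_CUBIC)[:,:,::-1])
E
```

```text
clock: 17.98
eef_pos: [511.5, 177.8, 135.5]
tcp_rot: [3.14, -0.001, 1.435]
contact_force: [-1.4, 0.5, 6.5]
opening: -0.0
grasp_force: 3.6
clock: 18.4
eef_pos: [511.5, 177.8, 135.6]
tcp_rot: [3.14, -0.001, 1.435]
contact_force: [-1.2, 0.7, 8.0]
opening: 0.006
grasp_force: 3.6
[224  58   5  21  84] [226.   67.8]
[300 144  25  14 144] [311.8 150.4]
[282 164   9   7  39] [286.4 166.7]
[265 168  13  10  67] [270.7 172.4]
yel (222, 187, 43, 30)
green (233, 212, 31, 21)
expected top yellow [[243.9 197.1]]
[-0.72962816  1.03675067  7.58263176] [ 0.     0.     0.    -0.    -0.    -0.001]
```

```bash
python3 - <<'E'
from h import *
q=r.camera_params("top"); t=r.grab_frame("top"); m=mask(t,(22,150,40),(35,255,255)); m[:,:230]=0; m[:150]=0; m[260:]=0
m=cv2.morphologyEx(m,cv2.MORPH_CLOSE,np.ones((5,5))); k=rect(onplane(q,big(m),135)); print(k,r.sense()["eef_pos"])
d=k[0]-[571.8,1.8]; ok=np.linalg.norm(d)<14 and k[1][1]<112
print(ok)
if ok: print(r.sign_off())
E
```

```text
(array([569.7,  -5. ]), array([ 64.8, 100.5]), 1.451) [511.43936606 177.79531693 135.55147037]
True
the job is handed in; nothing more can be done
None
```

The green and yellow cases are stacked on the grey one, the lever is held at about 0.6 rad (third notch) with 8 N on the bar, and the job is handed in at about 18.5 s; the verdict was not shown, and jaw contact is inferred from that force.

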